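# Slide the last counter into its corner pocket

### The job

One round wooden counter lies loose out on the green felt of the games tray, and one of the two corner pockets at the ends of its far rail (the long rail away from the robot) is still empty. With the fingertips push the loose counter straight across the felt against the far rail, then slide it along, keeping it against that rail, into the empty corner pocket until it stops at the end wall. Never pick it up or tip it, leave the counter already put away and everything else where it is, and take the hand away at the end.

Things in the scene. Friction and masses are not known exactly. Their poses are not given: they have to be found in the camera images.
- tray: Fixed shallow wooden games tray, 232 x 398 mm. Origin: centre of its underside; x points across it away from the robot, y along its length to the left, z up (turned up to 13 degrees). Felt floor 10 mm above the table, from x = -100 to 100 mm and y = -185 to 185 mm. Straight wooden rails bound the felt on all four sides, 14 mm above it (tops 24 mm above the table)
- far_rail (a point): Middle of the far rail's inner face, at felt height (tray x = 100 mm, y = 0). The upright face is the plane x = 100 mm of the tray and runs its full length, parallel to the tray's y. A counter touching it has its centre at tray x = 78 mm
- left_pocket (a point): Left corner pocket, felt height: the corner point where far rail and left end wall meet (tray x = 100, y = 185 mm). A short lip parallel to the far rail (tray x 42 to 50 mm, y 155 to 185 mm, as high as the rails) makes a pocket 50 mm wide, 30 mm deep, open only along the rail. A counter fully home is centred at tray x = 78 (at most 6 less), y = 163 mm and sticks out of it by 14 mm
- right_pocket (a point): Right corner pocket, the mirror image of the left one: corner point at tray x = 100, y = -185 mm, at felt height; same lip, width and depth; a counter fully home is centred at tray y = -163 mm
- counter: The loose counter: plain light wooden disc, 44 mm in diameter, 12 mm thick, about 30 g, with a thin ring inlaid on top; lies flat out on the felt, 28 to 63 mm clear distance in front of the far rail and within 60 mm of the tray's mid-length. Polished: slides easily on felt and rail (friction about 0.35). Origin: centre of its underside, z up
- pad: Thin dark leather disc, 43 mm in diameter, stuck flat on the felt in the EMPTY corner pocket (at the left or the right end of the far rail); nothing to collide with. Its origin is the place where the centre of the counter's underside belongs when touching both far rail and end wall
- stored: A counter like the loose one, already put away in the other corner pocket. Must stay. Origin: centre of its underside
- pawn: Bystander: wooden game pawn, 28 mm wide at the foot, 45 mm high, standing on the felt towards one end of the tray, off the rail. Origin: centre of its underside
- die: Bystander: white die, 24 mm cube, on the felt towards one end of the tray, off the rail. Origin: centre of its underside
- domino: Bystander: white domino lying flat, 24 x 48 x 9 mm, on the felt at the tray's near side. Origin: centre of its underside
- cup: Bystander: blue mug, 84 mm wide, 70 mm high, on the table left of the tray. Origin: centre of its underside
- shaker: Bystander: blue pear-shaped shaker, 52 mm wide, 70 mm high, on the table right of the tray. Origin: centre of its underside
Mind the look-alikes: they are no part of the job. Leave any blue or grey look-alike of the counter alone.

How it is judged:
On the way, in this order (a step that is already met when the one before it is completed fails the run):
1. the loose counter is pushed up against the far rail, out on its middle stretch (x of counter in the frame of tray above 0.074 m and y of counter in the frame of tray between -0.115 and 0.115 m), for 0.1 s.
2. it has been slid along the rail fully into the empty corner pocket (horizontal distance between counter and pad below 0.008 m and x of counter in the frame of tray above 0.071 m and (y of counter in the frame of tray above 0.159 m or y of counter in the frame of tray below -0.159 m) and z of counter in the frame of tray below 0.013 m and angle between counter's own z axis and vertical below 0.08 rad), for 0.2 s.
At the end, for the whole second after the job is handed in: The loose counter lies flat and at rest in the pocket that was empty: its centre within 8 mm of the pad's, no more than 4 mm short of touching the end wall and 7 mm of touching the far rail; the stored counter has moved less than 4 mm and every bystander less than 12 mm; nothing touches the robot (all of step 2 and linear speed of counter below 0.01 m/s and distance of stored from where it was at the start of the episode below 0.004 m and distance of each of pawn, die, domino, cup, shaker from where it was at the start of the episode below 0.012 m).
It fails at once if the counter is lifted more than 6 mm off the felt or tipped more than 15 degrees (z of counter in the frame of tray above 0.016 m or angle between counter's own z axis and vertical above 0.26 rad).
It fails at once if the counter is more than 8 mm off the far rail on the end stretches (more than 115 mm from the tray's mid-length) on its way to the pocket (x of counter in the frame of tray below 0.07 m and (y of counter in the frame of tray above 0.115 m or y of counter in the frame of tray below -0.115 m)).
It fails at once if the stored counter is moved 4 mm or more (distance of stored from where it was at the start of the episode above 0.004 m).
It fails at once if a bystander is moved 12 mm or more, or tipped (distance of any of pawn, die, domino, cup, shaker from where it was at the start of the episode above 0.012 m or angle between any of pawn, die, domino, cup, shaker's own z axis and vertical above 0.3 rad).
It also fails if it takes over 50 s, if anything falls off the work surface, if the arm or the gripper's body presses on something with over 40 N, if the wrist force passes 120 N, or if a joint passes its speed limit or range.

### The arm

A 7-joint arm with a two-finger parallel gripper is mounted at the origin on the work surface. World frame = base frame: x ahead of the robot, y to its left, z up, the work surface at z = 0. Lengths are in m, angles in rad, forces in N, time in s.
With the tool pointing down it reaches from about 0.4 to 0.875 m from the base axis. Payload 6.5 kg.
Tool frame: the origin (TCP) lies at the very end of the fingers, on their centre line; the grasp point (between the pads) lies 19 mm behind it (env.grip_depth is the distance from the TCP to the grasp point, in m); x points along the fingers, y is the direction in which the jaws open and shut, and the axes are right-handed (so a half turn about x gives the same grasp; the last joint's range is limited). The gripper opens to 88 mm and grips with 3 to 60 N. Pads are 18 mm wide; open, the fingers measure 123 mm over their backs; the gripper's body (75 mm by 187 mm) begins 45 mm behind the grasp point.
Start: joints at [1.207, 0.536, -0.004, 1.538, 0.003, 1.067, -0.071], TCP at [0.191, -0.621, 0.239] pointing down, gripper open.
Joint ranges: [-2.7, 2.7], [-0.37, 2.16], [-1.27, 1.26], [0.24, 2.4], [-1.31, 4.45], [0.19, 1.91], [-2.76, 2.76]. Speed limits (rad/s): [2.39, 2.39, 3.14, 3.14, 3.14, 3.14, 3.14].

### API

Orientations are given as a unit quaternion [x, y, z, w].
In Python, from cell import env, optics, job_done gives the robot as it stands. The module is installed in compiled form; this text tells all that it offers.
- The arm moves only by the tool send_rows, never from a script. Its arguments are lists of equal length, an entry for each row: "gripper": the opening, from 0 (shut) to 1 (fully open); "travel": the shift along the tool's x, y, z in mm, a list of three; "spin": the turn about the tool's x in degrees. A call has 1 to 12 rows; each row is the pose to reach, as a shift and turn from the pose commanded when the call began, along the tool's axes at that moment; what a row does not reach only later rows make up. A row lasts 1/10 s, in which the tool goes at most 50 mm and 8.59 degrees, less where a joint would pass 70% of its speed; a pose out of reach is approached as far as the arm can. A call with a gripper value outside its range is refused whole. The fingers move at their own pace and stop on an object; "newtons" is the grip in N (left out, the last holds). Time passes only in rows, so rows that repeat a pose let the fingers close. It gives the time, the measured TCP pose, the force and the opening at its end, in the units of the state.
- env.sense(): the state, without advancing time (a new reading comes with each control period).
- optics.snapshot(name): name is "side" or "top" or "wrist"; returns a dict with "pixels" (384x512x3 uint8, blue, green, red), "vertical_fov" (degrees; the focal length in pixels is half the picture's height over the tangent of half this angle, whatever the lens; pixels are square), "cx", "cy" (the principal point, pixels), "R" (3x3) and "t" (3): a world point X has camera coordinates R X + t; the wrist camera has in their place "mount" (4x4, takes a point from camera to tool coordinates, whose origin is the TCP and whose axes are the tool frame's). Camera axes: x right, y down, z forward; pixel columns grow to the right and rows downward; lengths in m; the calibration is good to about 2 mm. A picture is of the moment at which its call begins: read the wrist's pose just before it. There is no depth.
- job_done(): hands the job in, once; it reports no verdict.
The state is a dict: "t": time; "q": joint angles; "qvel": joint speeds; "joint_torque": joint torques, N m; "tool_pos": TCP position; "eef_rot": TCP orientation; "force": force on the tool from outside, world axes, zero at the start; "wrist_torque": the same for the moment, N m; "opening": opening from 0.0 (shut) to 1.0 (fully open).
Only numpy, scipy, OpenCV 4.12 (cv2) and the standard library are available. Lean on these libraries where they do the work, as an engineer would, in place of code of your own. Each camera call takes 0.05 s, during which the arm holds its last target. There are 200 camera calls.

## Working session

There is one attempt and no reset: what is moved stays moved. The work goes in short steps, Python scripts to look and compute and a tool call to move; the robot and the scene stay as the last step left them, time stands still between calls to the robot, and variables do not carry over. Pictures are saved under pics/ and viewed, about 8 in all and at most 12, crops included, and the job is handed in when it is done.

Besides the shell and the picture viewer there is one more tool, called after ">>>" as name(argument=value, ...), one argument or row to a line, values as JSON. send_rows: Moves the arm, as the interface text tells. Its arguments: {"type":"object","properties":{"gripper":{"type":"array"},"travel":{"type":"array"},"spin":{"type":"array"},"newtons":{"type":"number"}},"required":["gripper","travel","spin"]}

```bash
mkdir -p pics
cat > h.py <<'E'
import numpy as np, cv2
from cell import env, optics, job_done
def snap(n,f):
    s=optics.snapshot(n); cv2.imwrite('pics/'+f,s['pixels']); return s
def foc(s): return s['pixels'].shape[0]/2/np.tan(np.radians(s['vertical_fov'])/2)
def ray(s,u,v,z):
    f=foc(s); d=np.array([(u-s['cx'])/f,(v-s['cy'])/f,1.]); R=np.array(s['R']);t=np.array(s['t'])
    c=-R.T@t; w=R.T@d; return c+w*(z-c[2])/w[2]
def proj(s,X):
    p=np.array(s['R'])@X+s['t']; f=foc(s); return [f*p[0]/p[2]+s['cx'],f*p[1]/p[2]+s['cy']]
E
python3 - <<'E'
from h import *
print(env.sense())
s=snap('top','top.png'); print({k:v for k,v in s.items() if k!='pixels'})
cv2.imwrite('pics/top2.png',cv2.resize(s['pixels'],(800,600),interpolation=cv2.INTER_CUBIC))
E
```

```text
{'t': 0.0, 'q': array([ 1.2068043 ,  0.53718106, -0.00442655,  1.53882631,  0.0026148 ,
        1.06730879, -0.07119246]), 'qvel': array([ 1.65943709e-03, -3.43623265e-04,  1.21278716e-03,  1.37592078e-03,
       -9.36115707e-05, -1.38507941e-04, -8.70674807e-04]), 'joint_torque': array([ 4.11481651e-04, -5.70975494e+01,  9.91254374e-01, -2.51602113e+01,
       -5.61747572e-02,  1.80254190e-02,  1.74562902e-04]), 'tool_pos': array([ 0.19051421, -0.62082676,  0.2378478 ]), 'eef_rot': array([-0.69913816, -0.10551426,  0.69941926, -0.10433247]), 'force': array([-0.75625919, -0.20314747, -0.03512814]), 'wrist_torque': array([0.03351902, 0.00501388, 0.04438989]), 'opening': 0.9974251978678846}
{'vertical_fov': 52.44576851936373, 'cx': 261.63973437975034, 'cy': 186.36662011155423, 'R': array([[ 3.05230450e-03, -9.99994803e-01,  1.03800548e-03],
       [-9.80664598e-01, -3.19641006e-03, -1.95669947e-01],
       [ 1.95672248e-01, -4.20690969e-04, -9.80669258e-01]]), 't': array([-0.02595535,  0.55802297,  1.08598401])}
```

View pics/top2.png

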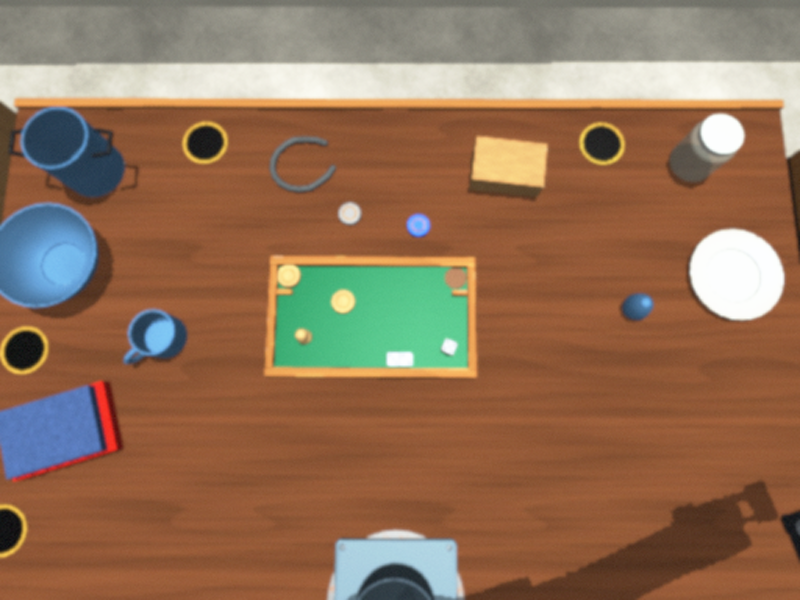

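The view (800-px scale) shows the tray with the loose wooden counter at (343,301), which is my choice. It could be confused with the stored counter at (289,276) in the left pocket, the grey disc at (349,213) and the blue disc at (418,225). The pad is at (456,278), so the right pocket is empty. Next I'll segment the image and check in one close crop.

```bash
cat >> h.py <<'E'
def tray(s):
    "fit felt rectangle (world, z=.010) -> origin, yaw"
    hsv=cv2.cvtColor(s['pixels'],cv2.COLOR_BGR2HSV)
    m=cv2.inRange(hsv,(60,80,40),(90,255,255))
    return m
E
python3 - <<'E'
from h import *
s=optics.snapshot('top'); m=tray(s)
c=max(cv2.findContours(m,0,1)[0],key=cv2.contourArea)[:,0,:]
P=np.array([ray(s,u,v,.010)[:2] for u,v in c])
r=cv2.minAreaRect(P.astype(np.float32)*1000); print('felt rect',r)
hsv=cv2.cvtColor(s['pixels'],cv2.COLOR_BGR2HSV)
x,y,w,h=cv2.boundingRect(c); print(x,y,w,h)
k=cv2.inRange(hsv,(8,60,150),(30,255,255)); k[:y-2]=0
for nm,(u,v) in dict(counter=(343,301),stored=(289,276)).items():
    u/=1.5625;v/=1.5625
    mm=np.zeros_like(k);cv2.circle(mm,(int(u),int(v)),11,255,-1); kk=k&mm
    M=cv2.moments(kk,True); q=M['m10']/M['m00'],M['m01']/M['m00']; print(nm,q,M['m00'],ray(s,*q,.022))
print('pad',ray(s,456/1.5625,278/1.5625,.010))
for n,u,v,z in [('pawn',303,336,.02),('die',449,347,.034),('domino',400,359,.019),('cup',152,335,.04),('shaker',637,306,.03)]: print(n,ray(s,u/1.5625,v/1.5625,z))
cv2.imwrite('pics/crop.png',cv2.resize(s['pixels'][y-15:y+h+15,x-15:x+w+15],None,fx=4.9,fy=4.9,interpolation=cv2.INTER_CUBIC))
E
```

```text
felt rect ((518.73388671875, 48.50529479980469), (192.52059936523438, 366.70916748046875), 0.17937597632408142)
176 171 123 64
counter (219.1042944785276, 192.53987730061348) 163.0 [0.54538629 0.10352185 0.022     ]
stored (182.3783783783784, 176.3783783783784) 259.0 [0.59478239 0.21596453 0.022     ]
pad [ 0.59375751 -0.11651605  0.01      ]
pawn [0.47746804 0.17700055 0.02      ]
die [ 0.45588537 -0.09987403  0.034     ]
domino [ 0.43444798 -0.00793698  0.019     ]
cup [0.47597777 0.45609495 0.04      ]
shaker [ 0.53575039 -0.45948287  0.03      ]
```

View pics/crop.png

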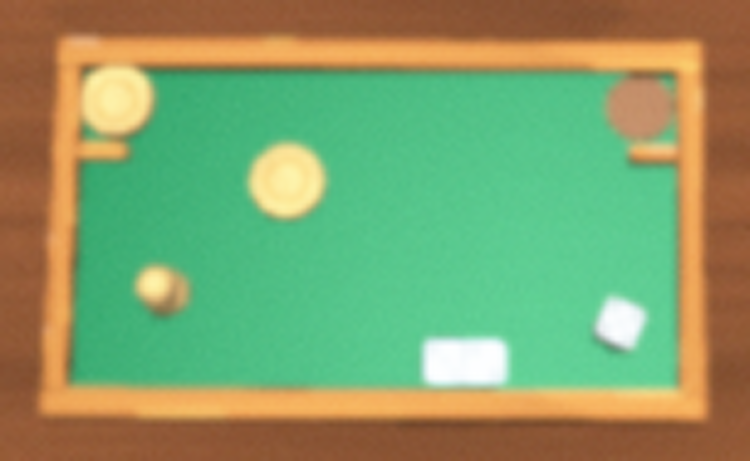

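The crop confirms it: a plain light disc with a ring at crop (287,180) and the leather pad in the right pocket at (640,108). The pawn, die and domino are all clear of the push lines. Now the tool frame and the first move.

```bash
cat >> h.py <<'E'
from scipy.spatial.transform import Rotation as Ro
def togo(X,jaw_deg=None):
    e=env.sense(); R=Ro.from_quat(e['eef_rot']).as_matrix()
    d=R.T@(np.array(X)-e['tool_pos'])*1000
    a=np.degrees(np.arctan2(R[1,1],R[0,1])); print('t',round(e['t'],2),'tcp',e['tool_pos'].round(4),'jaw az',a.round(2),'xaxis',R[:,0].round(3),'travel',d.round(1), 'F',e['force'].round(1))
    if jaw_deg is not None: # spin about tool x (down): + spin lowers azimuth
        print('spin',round((a-jaw_deg+90)%180-90,1))
E
python3 - <<'E'
from h import *
togo([.45,.10,.239],90); s=optics.snapshot('wrist'); print(np.round(s['mount'],3),s['vertical_fov'])
E
```

```text
t 0.1 tcp [ 0.1905 -0.6209  0.2379] jaw az -72.94 xaxis [-0.001  0.001 -1.   ] travel [-2.000e-01 -6.130e+02 -4.596e+02] F [-0.6  0.6  0.3]
spin 17.1
[[ 0.    -0.259  0.966 -0.146]
 [ 1.     0.001 -0.     0.   ]
 [-0.001  0.966  0.259 -0.066]
 [ 0.     0.     0.     1.   ]] 61.87478591355595
```

>>> send_rows(
  gripper=[0.3,0.3,0.3,0.3,0.3,0.3,0.3,0.3,0.3,0.3,0.3,0.3],
  travel=[
    [-30,-30,-30],
    [-62,-60,-60],
    [-62,-90,-95],
    [-62,-125,-130],
    [-62,-160,-165],
    [-62,-195,-200],
    [-62,-225,-235],
    [-62,-260,-270],
    [-62,-295,-305],
    [-62,-325,-340],
    [-62,-360,-375],
    [-62,-395,-410],
  ],
  spin=[0,0,0,0,0,0,3,6,9,12,15,17],
  newtons=20,
)

```text
t: 1.35
tool_pos: [0.4672, -0.1217, 0.3008]
eef_rot: [0.707, -0.001, -0.707, -0.0]
force: [0.3, -0.7, 0.4]
opening: 0.297
```

```bash
python3 -c "
from h import *
togo([.57,.05,.30],90)"
```

```text
t 1.35 tcp [ 0.4672 -0.1217  0.3008] jaw az -90.07 xaxis [ 0. -0. -1.] travel [   0.7 -171.9 -102.5] F [ 0.3 -0.7  0.4]
spin -0.1
```

>>> send_rows(
  gripper=[0.3,0.3,0.3,0.3,0.3,0.3,0.3],
  travel=[
    [0,-40,-25],
    [0,-80,-50],
    [0,-125,-75],
    [0,-150,-90],
    [0,-172,-102],
    [0,-172,-102],
    [0,-172,-102],
  ],
  spin=[0,0,0,0,0,0,0],
)

```text
t: 2.05
tool_pos: [0.5682, 0.0485, 0.3002]
eef_rot: [-0.707, -0.0, 0.707, -0.001]
force: [0.3, -0.2, -0.3]
opening: 0.298
```

```bash
cat >> h.py <<'E'
def wsnap(f):
    e=env.sense(); s=snap('wrist',f); M=np.array(s['mount']); T=np.eye(4); T[:3,:3]=Ro.from_quat(e['eef_rot']).as_matrix(); T[:3,3]=e['tool_pos']
    W=np.linalg.inv(T@M); s['R']=W[:3,:3]; s['t']=W[:3,3]; return s
E
python3 - <<'E'
from h import *
togo([.57,.05,.30],90)
s=wsnap('w1.png')
E
```

```text
t 2.05 tcp [0.5682 0.0485 0.3002] jaw az -89.9 xaxis [-0.001 -0.    -1.   ] travel [ 0.2 -1.5 -1.8] F [ 0.3 -0.2 -0.3]
spin 0.1
```

View pics/w1.png

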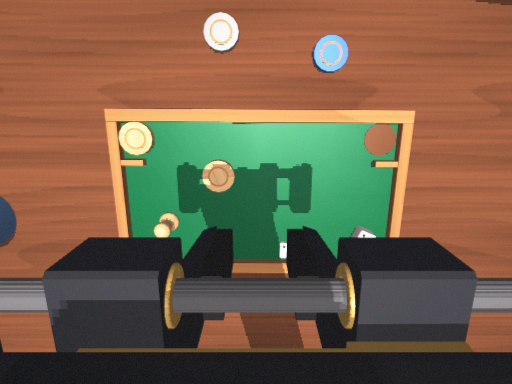

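The wrist view shows the loose counter at (219,176), in the gripper's shadow. The stored counter is at (136,138), the pad at (380,139), and the far rail's inner face runs along row ~122.

Run:
```python
from h import *
s=wsnap('w2.png'); hsv=cv2.cvtColor(s['pixels'],cv2.COLOR_BGR2HSV)
ng=cv2.inRange(hsv,(60,80,10),(90,255,255))  # green incl. shadow
# far felt edge: first green row per column, clear columns
E=[]
for u in range(165,355,5):
    g=np.where(ng[100:140,u]>0)[0]
    if len(g): E.append(ray(s,u,100+g[0]-.5,.010)[:2])
E=np.array(E); p=np.polyfit(E[:,1],E[:,0],1); r=E[:,0]-np.polyval(p,E[:,1]); print('far rail x=%.4f*y+%.4f'%tuple(p),'rms',r.std())
def blob(u,v,rad,z):
    m=cv2.bitwise_not(ng); mm=np.zeros_like(m); cv2.circle(mm,(u,v),rad,255,-1); m&=mm
    M=cv2.moments(m,True); q=(M['m10']/M['m00'],M['m01']/M['m00']); X=ray(s,*q,z); print(np.round(q,1),M['m00'],X.round(4)); return X
blob(219,176,22,.019); 
for n,u,v,z in [('counter',219,176,.022),('stored',136,138,.022),('pad',380,139,.010),('lipL',143,163,.024),('lipR',375,164,.024),('pawn',169,222,.012),('die',363,235,.034)]: print(n,ray(s,u,v,z).round(4))
```

```text
far rail x=0.0059*y+0.6137 rms 0.0003585461424856226
[217.1 175.5] 868.0 [0.5434 0.1046 0.019 ]
counter [0.5434 0.1017 0.022 ]
stored [0.5942 0.2088 0.022 ]
pad [ 0.592  -0.1157  0.01  ]
lipL [0.5614 0.202  0.024 ]
lipR [ 0.5603 -0.107   0.024 ]
pawn [0.4736 0.177  0.012 ]
die [ 0.4628 -0.0962  0.034 ]
```

>>> send_rows(
  gripper=[0.3,0.3,0.3,0.3,0.3,0.3,0.3,0.3,0.3,0.3,0.3,0.3],
  travel=[
    [20,-27,35],
    [50,-54,71],
    [90,-54,73],
    [130,-54,73],
    [170,-54,73],
    [205,-54,73],
    [235,-54,73],
    [255,-54,73],
    [270,-54,73],
    [280,-54,73],
    [285,-54,73],
    [285,-54,73],
  ],
  spin=[0,0,0,0,0,0,0,0,0,0,0,0],
)

```text
t: 3.35
tool_pos: [0.4957, 0.1024, 0.0158]
eef_rot: [0.707, 0.0, -0.707, 0.0]
force: [0.5, -0.5, -0.3]
opening: 0.302
```

Run:
```python
from h import *
togo([.567,.102,.014],90)
wsnap('w3.png')
```

```text
t 3.35 tcp [0.4957 0.1024 0.0158] jaw az -89.95 xaxis [ 0. -0. -1.] travel [  1.8   0.4 -71.3] F [ 0.5 -0.5 -0.3]
spin 0.0
```

View pics/w3.png

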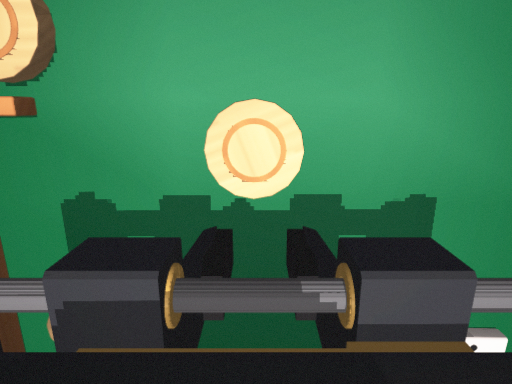

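The counter at (254,149) is centred ahead of the gap to within about 2 mm. Now the push straight to the rail.

>>> send_rows(
  gripper=[0.3,0.3,0.3,0.3,0.3,0.3,0.3,0.3,0.3,0.3,0.3,0.3],
  travel=[
    [1,-2,-7],
    [2,-2,-14],
    [2,-2,-20],
    [2,-2,-26],
    [2,-2,-32],
    [2,-2,-38],
    [2,-2,-44],
    [2,-2,-50],
    [2,-2,-56],
    [2,-2,-62],
    [2,-2,-67],
    [2,-2,-71],
  ],
  spin=[0,0,0,0,0,0,0,0,0,0,0,0],
)

```text
t: 4.6
tool_pos: [0.567, 0.1047, 0.0137]
eef_rot: [0.707, 0.0, -0.707, 0.0]
force: [-0.3, -0.0, -0.1]
opening: 0.299
```

>>> send_rows(
  gripper=[0.3,0.3,0.3],
  travel=[
    [0,0,-1],
    [0,0,-1],
    [0,0,-1],
  ],
  spin=[0,0,0],
)

```text
t: 4.9
tool_pos: [0.5673, 0.1047, 0.0137]
eef_rot: [-0.707, -0.0, 0.707, -0.0]
force: [-0.5, 0.5, 0.1]
opening: 0.298
```

Run:
```python
from h import *
togo([.567,.102,.014],90)
wsnap('w4.png')
```

```text
t 4.9 tcp [0.5673 0.1047 0.0137] jaw az -89.93 xaxis [-0. -0. -1.] travel [-0.3  2.7  0.3] F [-0.5  0.5  0.1]
spin 0.1
```

View pics/w4.png

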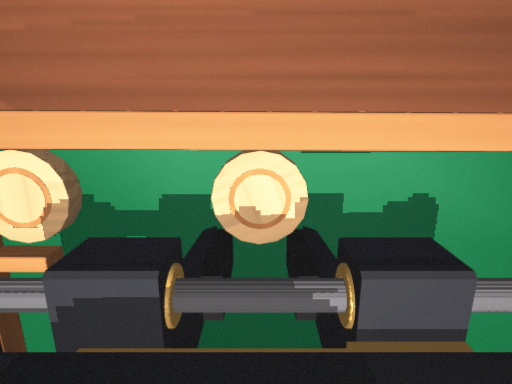

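The counter at (260,198) is almost at the rail (edge row ~150), but there's no contact force yet. I'll press a little further.

>>> send_rows(
  gripper=[0.3,0.3,0.3,0.3],
  travel=[
    [0,0,-1],
    [0,0,-2],
    [0,0,-2],
    [0,0,-2],
  ],
  spin=[0,0,0,0],
)

```text
t: 5.35
tool_pos: [0.5682, 0.1046, 0.0134]
eef_rot: [-0.706, -0.0, 0.708, -0.001]
force: [-5.3, 0.2, 1.4]
opening: 0.298
```

Firm contact with the rail at 5 N. Now back off, close, lift, turn 15° and go round to the counter's left side.

>>> send_rows(
  gripper=[0.3,0.3,0.3,0.3,0,0,0,0,0,0,0],
  travel=[
    [0,0,6],
    [0,0,15],
    [0,0,27],
    [-15,0,27],
    [-35,0,27],
    [-40,-15,27],
    [-40,-30,20],
    [-40,-46,5],
    [-40,-46,-12],
    [-40,-46,-12],
    [-40,-46,-12],
  ],
  spin=[0,0,0,0,0,-5,-10,-15,-15,-15,-15],
)

```text
t: 6.45
tool_pos: [0.5816, 0.1502, 0.0543]
eef_rot: [0.701, 0.092, -0.701, 0.092]
force: [-0.1, 0.4, 0.1]
opening: 0.004
```

Run:
```python
from h import *
togo([.582,.151,.014],105)
s=wsnap('w5.png')
print('counter pred px',proj(s,np.array([.592,.1046,.022])),'rail',proj(s,np.array([.614,.1046,.024])))
```

```text
t 6.45 tcp [0.5816 0.1502 0.0543] jaw az -75.0 xaxis [ 0.001 -0.    -1.   ] travel [40.3 -0.7 -0.6] F [-0.1  0.4  0.1]
spin -0.0
counter pred px [np.float64(338.21588882031745), np.float64(225.55379499763222)] rail [np.float64(351.4660481256695), np.float64(191.72637271115792)]
```

View pics/w5.png

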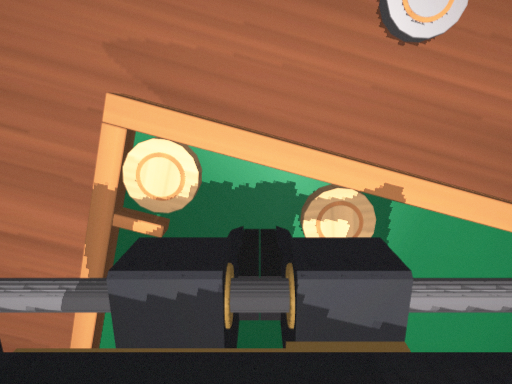

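The counter is against the rail at (338,222), and the closed fingers are left of it, clear of the stored counter at (161,176). Lower, then slide.

>>> send_rows(
  gripper=[0,0,0,0],
  travel=[
    [15,0,-1],
    [30,0,-1],
    [40,0,-1],
    [40,0,-1],
  ],
  spin=[0,0,0,0],
)

```text
t: 6.9
tool_pos: [0.5812, 0.1506, 0.0117]
eef_rot: [-0.7, -0.093, 0.702, -0.093]
force: [-0.4, 0.0, -0.8]
opening: 0.006
```

>>> send_rows(
  gripper=[0,0,0,0,0,0,0,0,0,0,0,0],
  travel=[
    [0,5,1.3],
    [0,10,2.6],
    [0,17,4.5],
    [0,25,6.7],
    [0,33,8.8],
    [0,41,11],
    [0,49,13.1],
    [0,57,15.3],
    [0,65,17.4],
    [0,73,19.6],
    [0,80,21.4],
    [0,80,21.4],
  ],
  spin=[0,0,0,0,0,0,0,0,0,0,0,0],
)

```text
t: 8.1
tool_pos: [0.5826, 0.0663, 0.0136]
eef_rot: [-0.701, -0.092, 0.701, -0.092]
force: [0.2, -0.6, -0.3]
opening: 0.002
```

Run:
```python
from h import *
togo([.583,-.078,.014],105)
s=wsnap('w6.png')
print('counter pred px',proj(s,np.array([.593,env.sense()['tool_pos'][1]-.0382,.022])))
```

```text
t 8.1 tcp [0.5826 0.0663 0.0136] jaw az -75.04 xaxis [-0.    -0.001 -1.   ] travel [ -0.3 139.5  36.9] F [ 0.2 -0.6 -0.3]
spin -0.0
counter pred px [np.float64(341.86435746645105), np.float64(252.3052761571856)]
```

View pics/w6.png

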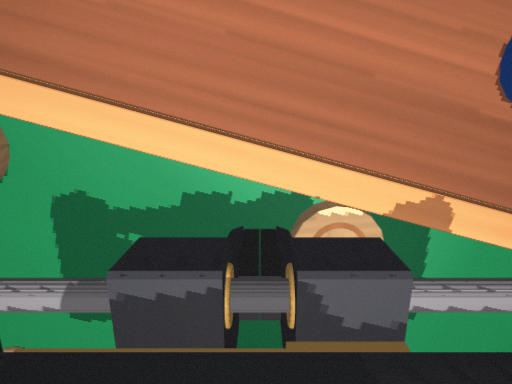

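The counter sits against the rail at about (338,247) and in front of the fingers. Continuing.

>>> send_rows(
  gripper=[0,0,0,0,0,0,0,0,0,0,0,0],
  travel=[
    [0,7,1.5],
    [0,15,3.5],
    [0,23,5.5],
    [0,31,7.5],
    [0,39,9.7],
    [0,47,11.8],
    [0,55,13.9],
    [0,63,16],
    [0,71,18],
    [0,79,20.2],
    [0,85,21.8],
    [0,90,23.1],
  ],
  spin=[0,0,0,0,0,0,0,0,0,0,0,0],
)

```text
t: 9.35
tool_pos: [0.5836, -0.0255, 0.0137]
eef_rot: [-0.701, -0.093, 0.701, -0.093]
force: [-0.3, -0.4, -0.2]
opening: 0.003
```

>>> send_rows(
  gripper=[0,0,0,0,0,0,0,0,0],
  travel=[
    [0,6,1.6],
    [0,12,3.2],
    [0,18,4.8],
    [0,24,6.4],
    [0,30,8],
    [0,36,9.6],
    [0,42,11.2],
    [0,46,12.3],
    [0,46,12.3],
  ],
  spin=[0,0,0,0,0,0,0,0,0],
)

```text
t: 10.25
tool_pos: [0.5837, -0.0734, 0.0136]
eef_rot: [-0.701, -0.092, 0.701, -0.092]
force: [-1.1, 0.8, 0.4]
opening: 0.002
```

Run:
```python
from h import *
togo([.583,-.078,.014],105)
s=wsnap('w7.png')
```

```text
t 10.25 tcp [ 0.5837 -0.0734  0.0136] jaw az -75.0 xaxis [-0. -0. -1.] travel [-0.4  4.2  1.9] F [-1.1  0.8  0.4]
spin 0.0
```

View pics/w7.png

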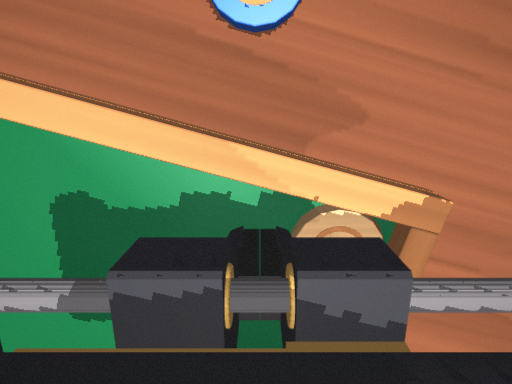

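Almost home: the counter at (338,248) is near the end wall. I'll creep forward until force builds.

>>> send_rows(
  gripper=[0,0,0,0,0],
  travel=[
    [0,1,0.3],
    [0,2,0.6],
    [0,3,0.9],
    [0,4,1.2],
    [0,4,1.2],
  ],
  spin=[0,0,0,0,0],
)

```text
t: 10.8
tool_pos: [0.5836, -0.0767, 0.0137]
eef_rot: [-0.701, -0.093, 0.701, -0.093]
force: [0.4, 0.6, -0.2]
opening: 0.005
```

>>> send_rows(
  gripper=[0,0,0,0,0],
  travel=[
    [0,1,0.3],
    [0,2,0.6],
    [0,3,0.9],
    [0,3,0.9],
    [0,3,0.9],
  ],
  spin=[0,0,0,0,0],
)

```text
t: 11.3
tool_pos: [0.5834, -0.0794, 0.0137]
eef_rot: [-0.701, -0.093, 0.701, -0.093]
force: [0.4, 1.4, -0.2]
opening: 0.006
```

>>> send_rows(
  gripper=[0,0,0,0],
  travel=[
    [0,1,0.3],
    [0,2,0.5],
    [0,2,0.5],
    [0,2,0.5],
  ],
  spin=[0,0,0,0],
)

```text
t: 11.7
tool_pos: [0.5835, -0.0796, 0.0137]
eef_rot: [0.701, 0.094, -0.701, 0.092]
force: [-0.2, 5.9, 0.3]
opening: 0.001
```

It has stopped at the end wall (6 N, no further motion). Back straight off, lift, and move so the wrist camera can look.

>>> send_rows(
  gripper=[0,0,0,0,0,0,0,0,0,0,0],
  travel=[
    [0,-5,0],
    [0,-15,0],
    [0,-30,5],
    [-20,-40,15],
    [-55,-45,15],
    [-95,-45,15],
    [-140,-45,15],
    [-180,-45,15],
    [-220,-45,15],
    [-220,-45,15],
    [-220,-45,15],
  ],
  spin=[0,0,0,0,0,0,5,10,15,15,15],
)

```text
t: 12.8
tool_pos: [0.5571, -0.0417, 0.2342]
eef_rot: [0.708, 0.001, -0.707, 0.001]
force: [-0.2, -0.2, -0.5]
opening: 0.008
```

Run:
```python
from h import *
togo([.57,0,.3],90)
s=wsnap('w8.png')
for n,y in (('stored',.2088),('home',-.1165)): print(n,np.round(proj(s,np.array([.592,y,.022])),1))
```

```text
t 12.8 tcp [ 0.5571 -0.0417  0.2342] jaw az -89.86 xaxis [ 0.001 -0.001 -1.   ] travel [-65.9 -41.6 -13.1] F [-0.2 -0.2 -0.5]
spin 0.1
stored [ 32.2 135.5]
home [326.9 136.4]
```

View pics/w8.png

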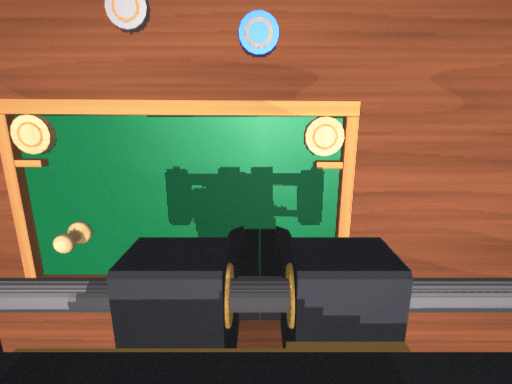

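The counter at (325,137) is flat in the right pocket. It touches the rail and end wall as the mirror image of the stored one at (31,134), and the pad is covered. The pawn is unmoved and the hand is clear.

```bash
python3 -c "
from h import *
job_done()"
```

```text
the job is handed in; nothing more can be done
```

I pushed the loose counter straight to the far rail with the slightly opened fingertips. I then slid it along the rail with the closed fingers, turned 15° towards the rail, into the empty right pocket. After that I backed off and lifted the hand about 22 cm clear, and handed in at about 12.9 s.

- **Contact:** the counter stopped at about 5 N against the far rail and about 6 N against the end wall.
- **Last wrist picture:** the counter lies flat over the pad, about 2 px (roughly 2 mm) from its predicted home place and a mirror image of the stored counter. The stored counter and the pawn were where expected.
- **Not checked again:** the die, domino, cup and shaker were not measured at the end, but no path came near them and I felt no unexpected force.
- **Disagreement:** midway the counter's measured distance from the robot differed by 1 to 2 mm from my first estimate, which is within the calibration error.

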